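# Rock the tight stopper out of the crock

### The job

Open the speckled crock for the buyers. Rock its tight stopper out rather than pulling it straight up: push against one wide face of the upright wooden handle until the far edge of the stopper pops up while the near edge is still down, then push against the other wide face until the other edge pops up too. Then lift the loosened stopper out and set it down gently, standing upright and centred on the flat cream cover, and let go; do not knock the stopper over or shove the mug, the small green dish or the tape roll aside.

Things in the scene. Friction and masses are not known exactly. Their poses are not given: they have to be found in the camera images.
- crock: Speckled grey stoneware crock, 158 mm across, 89 mm high, closed by a white ring-shaped top 160 mm across and 30 mm thick (upper face 119 mm above the table) with a round mouth 93 mm across. Fixed to the table. Origin at the centre of its underside, z up. Its y axis is the direction in which to rock: at its +y and -y sides two sprung rubber lips, hidden in the mouth, hold the stopper down.
- crock_mouth (a point): Centre of the mouth, at the level of the white top's upper face, 119 mm above the crock's underside; same axes as the crock.
- stopper_handle (a point): Centre of the stopper's dark wooden handle, an upright flat block 56 mm wide (stopper x), 24 mm thick (stopper y), 90 mm high, in the middle of the cork rim. Axes as the crock's at the start. Push it along y about 15 mm above this point, rising about as much as you go sideways, since the face pushed rises as it tips: 5 to 15 N, 15 to 20 mm of travel. A level push rubs: up to 40 N.
- stopper_foot (a point): Centre of the flat round underside of the stopper's plug (72 mm across), 99 mm below the handle's centre along the stopper's axis.
- stopper_left (a point): Underside of the cork rim at its +y edge, 56 mm from the axis, 42 mm above the foot; level with crock_mouth while that side is seated. When the handle is pushed towards -y the stopper tips about its -y edge and this edge rises; bring it about 19 mm up (0.17 rad of tilt): the rubber lip snaps in below the bead and then holds that side 13 mm up when the handle is let go.
- stopper_right (a point): The same on the stopper's -y edge; it rises when the handle is pushed towards +y.
- cover: Loose flat cream ceramic cover, 160 by 165 mm and 8 mm thick, 0.35 kg, rounded corners, lying flat on the table. Origin at the centre of its underside, z up; its upper face is 8 mm above.
- mug: Bystander: white mug with a green band, 94 mm high, loose. Origin on the underside.
- green_dish: Bystander: small green glass dish, 87 mm across and 37 mm high, loose, in the low cardboard tray. Origin on the underside.
- tape: Bystander: roll of brown tape lying flat, 94 mm across and 48 mm high, loose. Origin on the underside.
- stopper: The whole loose stopper, 0.15 to 0.3 kg, 144 mm high; origin and axes as stopper_foot. Cork rim 116 mm across and 12 mm thick, lying on the white top; below it a round plug 42 mm long with a rubber bead 86 mm across; above it the handle. With both edges popped up it rests level and loose in the mouth, its rim about 13 mm above the white top, and lifts straight out.

How it is judged:
By the outcome, as a careful person would: the job done as asked, in the order asked, and still so for the second after the job is handed in, with the robot touching nothing.
It also fails if it takes over 51 s, if anything falls off the work surface, if the arm or the gripper's body presses on something with over 40 N, if the wrist force passes 120 N, or if a joint passes its speed limit or range.

### The arm

A 6-joint arm with a two-finger parallel gripper is mounted at the origin on a cart in front of the work surface, level with it; the furniture and walls round the work are solid. World frame = base frame: x ahead of the robot, y to its left, z up, the work surface at z = 0. Lengths are in m, angles in degrees, forces in N, time in s.
With the tool pointing down it reaches from about 0.4 to 0.825 m from the base axis. Payload 7 kg.
Tool frame: the origin (TCP) lies at the very end of the fingers, on their centre line; the grasp point (between the pads) lies 19 mm behind it; z points along the fingers, y is the line along which they close (so a half turn about z gives the same grasp; the last joint's range is limited). The gripper opens to 88 mm and grips with 3 to 60 N. Pads are 19 mm wide; open, the fingers measure 130 mm over their backs; the gripper's body (78 mm by 193 mm) begins 47 mm behind the grasp point.
Start: joints at [-52.649, 20.546, 0.682, 0, -70.136, -16.507], TCP at [0.24, -0.631, 0.227] pointing down, gripper open.
Joint ranges: [-176.03, 176.03], [-82.01, 121.73], [-58.28, 71.71], [-173.87, 95.51], [-174.79, -0.11], [-173.66, 173.66]. Speed limits (degrees/s): [136.94, 136.94, 172.46, 180, 180, 180].

### API

Orientations are given as [roll, pitch, yaw] about the fixed x, y, z axes, in that order (R = Rz(yaw) Ry(pitch) Rx(roll)).
In Python, from plant import get_state, capture, close_job, regions_of gives the robot as it stands.
- The arm moves only by the tool jog_arm, never from a script. Its argument "moves" is a list of rows, each a list of 3 entries, a list of its own where there are three numbers: the shift along the tool's x, y, z in cm, then the turn about the tool's z in degrees, then the finger opening in cm, from 0 to 8.76. A call has 1 to 12 rows; each row shifts and turns the commanded pose from where the row before left it, along the tool's axes as they then stand; what a row does not reach is not made up. A row lasts 1/8 s, in which the tool goes at most 62.5 mm and 10.7 degrees, less where a joint would pass 70% of its speed; a pose out of reach is approached as far as the arm can. A call is refused whole if a number of a shift passes 6.25 or a number of a turn 10.7, either way. A call with a gripper value outside its range is refused whole. The fingers move at their own pace and stop on an object; "newtons" is the grip in N (left out, the last holds). Time passes only in rows, so rows that do not move let the fingers close. It gives the time, the measured TCP pose, the force, the opening and the grip force at its end, in the units of the state.
- get_state(): the state, without advancing time (a new reading comes with each control period).
- capture(name): name is "scene" or "top"; returns a dict with "pixels" (384x512x3 uint8, blue, green, red), "mtx" (3x3 intrinsics, pixels), "world_from_camera" (4x4, takes a point from camera to world coordinates). Camera axes: x right, y down, z forward; pixel columns grow to the right and rows downward; lengths in m; the calibration is good to about 2 mm. A picture is of the moment at which its call begins. There is no depth.
- close_job(): hands the job in; it is judged then, once.
Trained networks look in a picture, given as the dict that the camera call returned (one of the last four; its "shot" number tells which), for a name from the list of things; names that differ only in an ending like _2 or _b are one class to them, and where a whole thing is asked for, a point or a joint stands for the part that bears it (a point fixed in the world has none). Each returns a list of dicts, best first, with "confidence" (0 to 1); they miss things now and then, are a little off and sometimes report something else, mostly with a low value. They report only what shows in the picture. A call takes as long as a camera call.
- regions_of(picture, thing): "pixels" (384x512 bool, what is visible of it) and "pixel" ([column, row] in pixels, amid what is visible of it).
The state is a dict: "time_s": time; "joints": joint angles; "qd": joint speeds; "joint_torque": joint torques, N m; "tcp_pos": TCP position; "eef_rot": TCP orientation; "contact_force": force on the tool from outside, world axes, zero at the start; "moment": the same for the moment, N m; "gripper_width": finger opening in m; "gripper_force": force on a finger pad.
Only numpy, scipy, OpenCV 4.12 (cv2) and the standard library are available. Lean on these libraries where they do the work, as an engineer would, in place of code of your own. Each camera call takes 0.05 s, during which the arm holds its last target. There are 200 camera calls.

## Working session

There is one attempt and no reset: what is moved stays moved. The work goes in short steps, Python scripts to look and compute and a tool call to move; the robot and the scene stay as the last step left them, time stands still between calls to the robot, and variables do not carry over. Pictures are saved under pics/ and viewed, at most 10 in all, crops included, and the job is handed in when it is done.

Besides the shell and the picture viewer there is one more tool, called after "Emit:" in YAML: its name, and indented under it one key for each argument. jog_arm: Moves the arm, as the interface text tells. Its arguments: {"type":"object","properties":{"moves":{"type":"array"},"newtons":{"type":"number"}},"required":["moves"]}

```bash
mkdir -p pics; ls
cat > h.py <<'E'
import numpy as np,cv2
from plant import get_state,capture,close_job,regions_of
def ray(p,px):
    T=np.array(p["world_from_camera"]);K=np.array(p["mtx"])
    d=T[:3,:3]@np.linalg.solve(K,np.array([px[0],px[1],1.]));return T[:3,3],d/np.linalg.norm(d)
def atz(p,px,z):
    o,d=ray(p,px);return o+d*(z-o[2])/d[2]
def proj(p,X):
    T=np.linalg.inv(np.array(p["world_from_camera"]));c=T[:3,:3]@np.array(X)+T[:3,3];u=np.array(p["mtx"])@c;return u[:2]/u[2]
E
python3 - <<'E'
from h import *
s=get_state();print(s["tcp_pos"],s["eef_rot"],s["time_s"],s["gripper_width"])
P={n:capture(n) for n in("scene","top")}
for n in P:
    cv2.imwrite(f"pics/{n}0.png",P[n]["pixels"]);print(n,np.round(P[n]["world_from_camera"],3).tolist())
    for t in["crock","stopper","stopper_handle","cover","mug","green_dish","tape"]:
        for r in regions_of(P[n],t)[:2]:
            m=r["pixels"];ys,xs=np.where(m);print(n,t,round(r["confidence"],2),np.round(r["pixel"],1),xs.min(),xs.max(),ys.min(),ys.max(),m.sum(),np.round(atz(P[n],r["pixel"],0.0),3)[:2])
E
```

```text
pics
[ 0.24000666 -0.63036325  0.22563208] [ 1.79906722e+02 -5.51346985e-03 -1.59163277e+02] 0.0 0.08776048747805186
scene [[0.939, 0.258, -0.229, 0.865], [0.345, -0.68, 0.647, -0.719], [0.011, -0.686, -0.728, 1.033], [0.0, 0.0, 0.0, 1.0]]
scene crock 0.98 [240.6 177.9] 213 265 146 200 1551 [0.461 0.248]
scene crock 0.57 [271.6 194.4] 263 290 185 213 509 [0.58  0.214]
scene stopper 0.82 [237.1 152.5] 221 256 130 170 1045 [0.403 0.36 ]
scene stopper_handle 0.63 [238.3 152.5] 220 257 131 171 1097 [0.407 0.362]
scene cover 0.96 [191.9 277.7] 163 224 248 302 3080 [ 0.48  -0.153]
scene mug 0.73 [272. 195.] 262 290 185 213 548 [0.582 0.212]
scene green_dish 0.91 [263.5 331.5] 245 281 318 354 1066 [ 0.712 -0.231]
scene tape 0.52 [256.4 138.4] 248 265 132 153 245 [0.44  0.456]
top [[-0.0, -0.989, 0.145, 0.414], [-1.0, -0.001, -0.009, 0.067], [0.009, -0.145, -0.989, 1.271], [0.0, 0.0, 0.0, 1.0]]
top crock 0.69 [225.3 215.5] 187 238 198 249 955 [0.507 0.178]
top stopper 0.63 [209.7 224.8] 193 229 206 241 1074 [0.475 0.232]
top stopper_handle 0.84 [211.  224.7] 193 229 206 241 1064 [0.475 0.228]
top stopper_handle 0.62 [229.1 225.6] 187 238 200 248 871 [0.472 0.165]
top cover 0.69 [318.9 224.5] 290 346 196 250 2152 [ 0.476 -0.149]
top cover 0.56 [209.  223.1] 193 229 205 241 1072 [0.481 0.235]
top green_dish 0.96 [348.2 150.6] 338 362 142 165 469 [ 0.741 -0.261]
top tape 0.85 [152.3 229.9] 148 177 218 246 403 [0.457 0.431]
```

View pics/scene0.png

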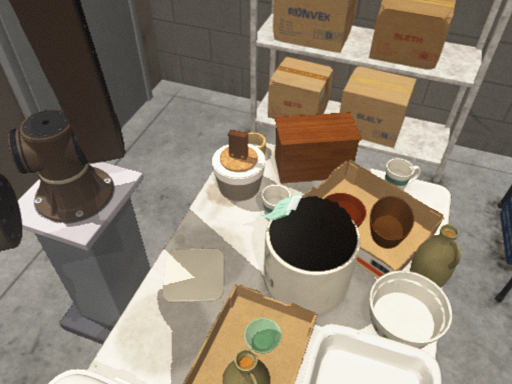

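View pics/top0.png

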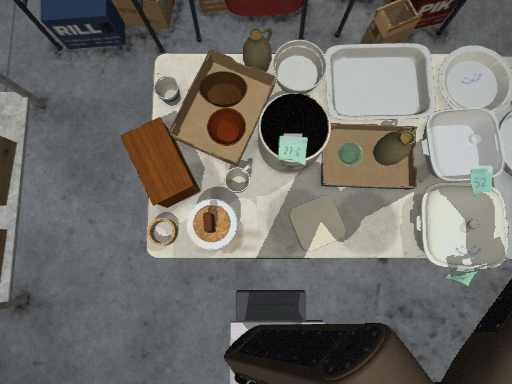

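Run:
```python
from h import *
P={n:capture(n) for n in("scene","top")}
a=cv2.resize(P["scene"]["pixels"][120:205,200:300],None,fx=4,fy=4,interpolation=cv2.INTER_CUBIC)
b=cv2.resize(P["top"]["pixels"][190:260,140:250],None,fx=4,fy=4,interpolation=cv2.INTER_CUBIC)
c=np.zeros((340,860,3),np.uint8)[:,:840];c=np.zeros((622,440,3),np.uint8)
out=np.zeros((340,790,3),np.uint8);out[:,:350]=a[:,:350];out[:280,350:790]=b
cv2.imwrite("pics/crop1.png",out)
p=P["top"]
# white ring: bright, low saturation
im=p["pixels"];hsv=cv2.cvtColor(im,cv2.COLOR_BGR2HSV)
# ring circle fit by projected model: silhouettes of cork (orange)
cork=((hsv[...,0]<22)&(hsv[...,1]>90)&(hsv[...,2]>40)).astype(np.uint8)
cork[:200]=0;cork[245:]=0;cork[:,:188]=0;cork[:,240:]=0
cs=max(cv2.findContours(cork,0,1)[0],key=cv2.contourArea);(cc,rr)=cv2.minEnclosingCircle(cs);print("cork",cc,rr,atz(p,cc,.131))
e=cv2.fitEllipse(cs);print(e,atz(p,e[0],.131))
for n in P:
    p=P[n];v=cv2.cvtColor(p["pixels"],cv2.COLOR_BGR2HSV)
    r=regions_of(p,"stopper_handle")
    x=(slice(205,245),slice(190,232)) if n=="top" else (slice(125,175),slice(215,260))
    dark=np.zeros(v.shape[:2],np.uint8);dark[x]=(v[x][...,2]<105)
    cs=max(cv2.findContours(dark,0,1)[0],key=cv2.contourArea);print(n,cv2.minAreaRect(cs),cs.reshape(-1,2).tolist())
```

```text
cork (211.29844665527344, 223.52325439453125) 18.36395263671875 [0.47267941 0.21017811 0.131     ]
((211.22137451171875, 223.39901733398438), (34.95610046386719, 35.92082214355469), 38.65715408325195) [0.47306668 0.21042629 0.131     ]
scene ((237.5, 146.0), (24.0, 19.0), 90.0) [[228, 134], [228, 135], [229, 136], [229, 137], [229, 138], [229, 139], [229, 140], [228, 141], [229, 142], [229, 143], [229, 144], [229, 145], [229, 146], [229, 147], [229, 148], [229, 149], [229, 150], [230, 151], [230, 152], [230, 153], [230, 154], [230, 155], [231, 156], [230, 155], [230, 154], [231, 153], [232, 152], [233, 153], [234, 154], [234, 155], [233, 156], [234, 157], [235, 157], [236, 157], [237, 157], [238, 157], [239, 157], [240, 157], [240, 156], [241, 155], [242, 154], [243, 155], [244, 156], [244, 157], [243, 158], [244, 158], [245, 158], [246, 157], [246, 156], [247, 155], [247, 154], [247, 153], [247, 152], [247, 151], [247, 150], [247, 149], [247, 148], [247, 147], [246, 146], [246, 145], [246, 144], [247, 143], [247, 142], [247, 141], [247, 140], [247, 139], [247, 138], [247, 137], [247
[... 225 characters left out ...]
229, 134]]
top ((209.0, 222.0), (20.0, 12.0), 90.0) [[207, 212], [206, 213], [205, 213], [204, 213], [204, 214], [204, 215], [204, 216], [203, 217], [203, 218], [204, 219], [204, 220], [204, 221], [204, 222], [204, 223], [204, 224], [204, 225], [204, 226], [204, 227], [204, 228], [204, 229], [205, 230], [205, 231], [206, 231], [207, 231], [208, 232], [209, 232], [210, 232], [211, 232], [212, 232], [213, 231], [214, 231], [215, 231], [215, 230], [215, 229], [214, 228], [214, 227], [215, 226], [215, 225], [215, 224], [215, 223], [215, 222], [215, 221], [215, 220], [214, 219], [215, 218], [214, 217], [214, 216], [214, 215], [213, 214], [212, 213], [211, 213], [210, 212], [209, 212], [208, 212]]
```

View pics/crop1.png

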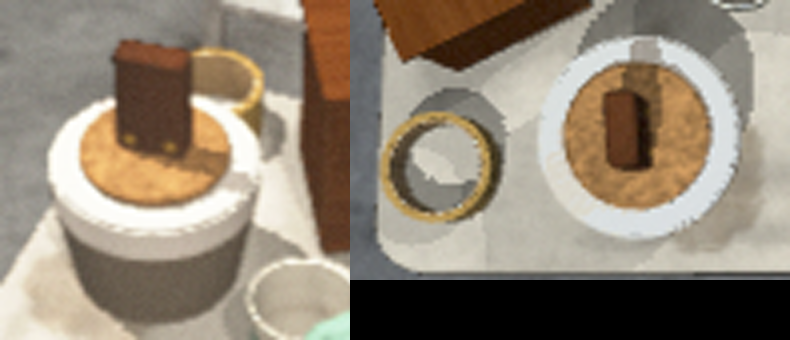

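```bash
cat > fit.py <<'E'
from h import *
from scipy.optimize import least_squares
P={n:capture(n) for n in("scene","top")}
S=lambda u,v:((u+.5)/4-.5+200,(v+.5)/4-.5+120)
T=lambda u,v:((u-350+.5)/4-.5+140,(v+.5)/4-.5+190)
# x,y,z signs in the stopper frame; assume yaw ~0
ob=[("scene",S(115,48),(-1,-1,1)),("scene",S(191,62),(1,-1,1)),("scene",S(119,147),(-1,-1,-1)),("scene",S(190,160),(1,-1,-1)),("scene",S(125,39),(-1,1,1)),("scene",S(196,51),(1,1,1)),
("top",T(603,93),(1,1,1)),("top",T(632,87),(1,-1,1)),("top",T(612,167),(-1,1,1)),("top",T(640,161),(-1,-1,1))]
def f(q):
    c,s=np.cos(q[2]),np.sin(q[2]);r=[]
    for n,px,(a,b,k) in ob:
        x,y=.028*a,.012*b;r.append(proj(P[n],[q[0]+c*x-s*y,q[1]+s*x+c*y,.176+.045*k])-px)
    return np.ravel(r)
o=least_squares(f,[.473,.21,0]);print(o.x,np.degrees(o.x[2]));print(o.fun.reshape(-1,2).round(1).tolist())
# ring ellipse (top): white ring outer
p=P["top"]
for nm,z,u0,u1,v0,v1 in[("cork",.131,563,712,62,210),("ring",.119,538,741,36,240)]:
    print(nm,atz(p,T((u0+u1)/2,(v0+v1)/2),z))
# cover
r=regions_of(p,"cover")[0]["pixels"].astype(np.uint8)
cs=max(cv2.findContours(r,0,1)[0],key=cv2.contourArea);R=cv2.minAreaRect(cs);print(R,atz(p,R[0],.008))
print([np.round(atz(p,c,.008),3).tolist() for c in cv2.boxPoints(R)])
p=P["scene"];r=regions_of(p,"cover")[0]["pixels"].astype(np.uint8);ys,xs=np.where(r)
w=np.array([atz(p,c,.008)[:2] for c in zip(xs,ys)]);R=cv2.minAreaRect((w*1000).astype(np.float32));print("scene cover",R)
p=P["top"];r=regions_of(p,"cover")[0]["pixels"].astype(np.uint8);ys,xs=np.where(r)
w=np.array([atz(p,c,.008)[:2] for c in zip(xs,ys)]);R=cv2.minAreaRect((w*1000).astype(np.float32));print("top cover",R)
E
python3 fit.py
```

```text
[0.47415595 0.21100353 0.1214973 ] 6.961282710361775
[[-0.3, 1.9], [-0.2, 1.4], [-0.2, 0.7], [0.2, 0.5], [-0.5, -1.0], [0.6, -1.0], [-0.9, -0.6], [0.2, -0.1], [-1.2, 0.2], [0.1, 0.7]]
cork [0.47236233 0.2095425  0.131     ]
ring [0.47140315 0.20943799 0.119     ]
((316.96551513671875, 222.41378784179688), (45.309661865234375, 46.795223236083984), 68.19859313964844) [ 0.4829191  -0.14101892  0.008     ]
[[0.526, -0.037, 0.008], [0.587, -0.19, 0.008], [0.44, -0.244, 0.008], [0.381, -0.093, 0.008]]
scene cover ((482.78875732421875, -142.10092163085938), (163.6250457763672, 174.11376953125), 20.9532527923584)
top cover ((483.70916748046875, -141.15516662597656), (155.99317932128906, 164.09677124023438), 21.338361740112305)
```

Emit:
jog_arm:
  moves:
    - [[0,0,-4.7],6.9,6]
    - [[0,0,-4.7],6.9,6]
    - [[-3.1,3.8,0],0,6]
    - [[-3.1,3.8,0],0,6]
    - [[-3.1,3.8,0],0,6]
    - [[-3.1,3.8,0],0,6]
    - [[-3.1,3.8,0],0,6]
    - [[-3.1,3.8,0],0,6]
    - [[-3.1,3.8,0],0,6]
    - [[-3.1,3.8,0],0,6]
    - [[0,0,0],0,6]
  newtons: 10

```text
time_s: 2.62
tcp_pos: [0.4504, -0.2963, 0.3207]
eef_rot: [180.0, 0.0, -172.7]
contact_force: [0.5, -0.0, 0.3]
gripper_width: 0.06
gripper_force: 0.0
```

```bash
cat > go.py <<'E'
import sys
from h import *
from scipy.spatial.transform import Rotation as Ro
s=get_state();R=Ro.from_euler("xyz",s["eef_rot"],degrees=True).as_matrix()
print("t",round(s["time_s"],2),"pos",np.round(s["tcp_pos"],4),"rot",np.round(s["eef_rot"],2),"F",np.round(s["contact_force"],1),"w",round(s["gripper_width"],4),round(s["gripper_force"],1),"q",np.round(s["joints"],0))
if len(sys.argv)>3:
    print("shift cm",np.round(100*R.T@(np.array(sys.argv[1:4],float)-s["tcp_pos"]),2))
E
python3 go.py 0.4735 0.2105 0.32
```

```text
t 2.62 pos [ 0.4504 -0.2963  0.3207] rot [ 1.7999e+02  4.0000e-02 -1.7274e+02] F [ 0.5 -0.   0.3] w 0.06 0.0 q [-13.   5.  -8.  -0. -78. -70.]
shift cm [-8.7  49.99  0.08]
```

Emit:
jog_arm:
  moves:
    - [[-0.87,5,0],0,6]
    - [[-0.87,5,0],0,6]
    - [[-0.87,5,0],0,6]
    - [[-0.87,5,0],0,6]
    - [[-0.87,5,0],0,6]
    - [[-0.87,5,0],0,6]
    - [[-0.87,5,0],0,6]
    - [[-0.87,5,0],0,6]
    - [[-0.87,5,0],0,6]
    - [[-0.87,5,0],0,6]
    - [[0,0,0],0,6]
    - [[0,0,0],0,6]

```text
time_s: 4.12
tcp_pos: [0.4741, 0.2077, 0.3204]
eef_rot: [-180.0, -0.0, -172.9]
contact_force: [0.4, -1.3, 0.1]
gripper_width: 0.0596
gripper_force: 0.0
```

```bash
python3 go.py 0.4735 0.2105 0.191
python3 - <<'E'
from h import *
p=capture("scene");a=p["pixels"][60:210,160:310]
cv2.imwrite("pics/s2.png",cv2.resize(a,None,fx=4,fy=4,interpolation=cv2.INTER_CUBIC))
E
```

```text
t 4.12 pos [0.4741 0.2077 0.3204] rot [-1.7997e+02 -2.0000e-02 -1.7294e+02] F [ 0.4 -1.3  0.1] w 0.0596 0.0 q [  45.    3.  -10.    0.  -77. -128.]
shift cm [ 0.02  0.29 12.94]
```

View pics/s2.png

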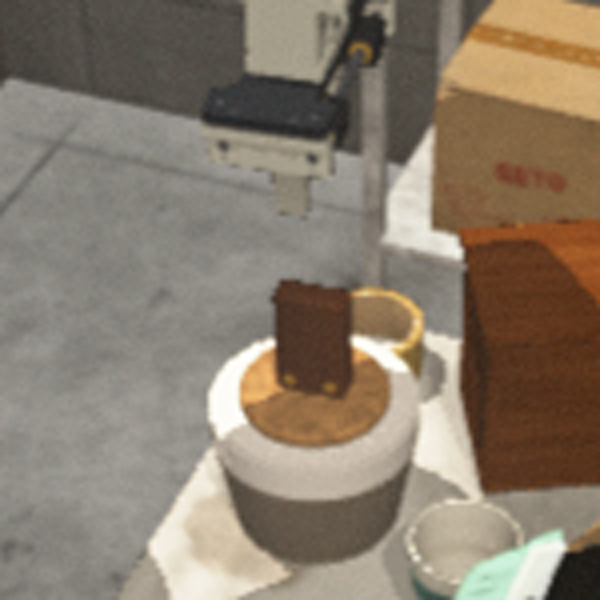

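Emit:
jog_arm:
  moves:
    - [[0,0.1,4],0,6]
    - [[0,0.1,4],0,6]
    - [[0,0.1,3],0,6]
    - [[0,0,1.9],0,6]
    - [[0,0,0],0,6]
    - [[0,0,0],0,6]

```text
time_s: 4.92
tcp_pos: [0.4743, 0.2108, 0.1927]
eef_rot: [180.0, 0.1, -173.0]
contact_force: [-0.2, 0.4, 0.9]
gripper_width: 0.0597
gripper_force: 0.0
```

```bash
python3 go.py 0.4735 0.2105 0.191
```

```text
t 4.92 pos [0.4743 0.2108 0.1927] rot [ 1.7997e+02  8.0000e-02 -1.7300e+02] F [-0.2  0.4  0.9] w 0.0597 0.0 q [  46.    7.  -22.    0.  -61. -129.]
shift cm [ 0.09 -0.02  0.17]
```

Emit:
jog_arm:
  moves:
    - [[0,-0.6,0],0,6]
    - [[0,-0.6,0],0,6]
    - [[0,-0.4,0],0,6]
    - [[0,-0.2,0],0,6]
    - [[0,0,0],0,6]

```text
time_s: 5.55
tcp_pos: [0.4759, 0.1932, 0.1916]
eef_rot: [180.0, 0.0, -173.0]
contact_force: [0.5, 0.6, -0.3]
gripper_width: 0.0602
gripper_force: 0.0
```

Emit:
jog_arm:
  moves:
    - [[0,-0.2,-0.2],0,6]
    - [[0,-0.2,-0.2],0,6]
    - [[0,-0.2,-0.2],0,6]
    - [[0,0,0],0,6]

```text
time_s: 6.05
tcp_pos: [0.4767, 0.1877, 0.1978]
eef_rot: [180.0, 0.0, -173.0]
contact_force: [-1.0, 3.7, -0.0]
gripper_width: 0.0601
gripper_force: 1.6
```

Emit:
jog_arm:
  moves:
    - [[0,-0.2,-0.15],0,6]
    - [[0,-0.2,-0.15],0,6]
    - [[0,-0.2,-0.15],0,6]
    - [[0,0,0],0,6]

```text
time_s: 6.55
tcp_pos: [0.4776, 0.1812, 0.2025]
eef_rot: [-180.0, 0.0, -172.9]
contact_force: [-0.1, 2.5, 1.3]
gripper_width: 0.0603
gripper_force: 1.0
```

```bash
cat > look.py <<'E'
import sys
from h import *
p=capture("scene");a=p["pixels"][100:210,190:290]
q=capture("top");b=q["pixels"][190:260,150:250]
out=np.zeros((440,800,3),np.uint8);out[:,:400]=cv2.resize(a,None,fx=4,fy=4,interpolation=cv2.INTER_CUBIC);out[:280,400:]=cv2.resize(b,None,fx=4,fy=4,interpolation=cv2.INTER_CUBIC)
cv2.imwrite(sys.argv[1],out)
E
python3 go.py;python3 look.py pics/s3.png
```

```text
t 6.55 pos [0.4776 0.1812 0.2025] rot [-1.7998e+02  3.0000e-02 -1.7295e+02] F [-0.1  2.5  1.3] w 0.0603 1.0 q [  43.    6.  -22.    0.  -62. -126.]
```

View pics/s3.png

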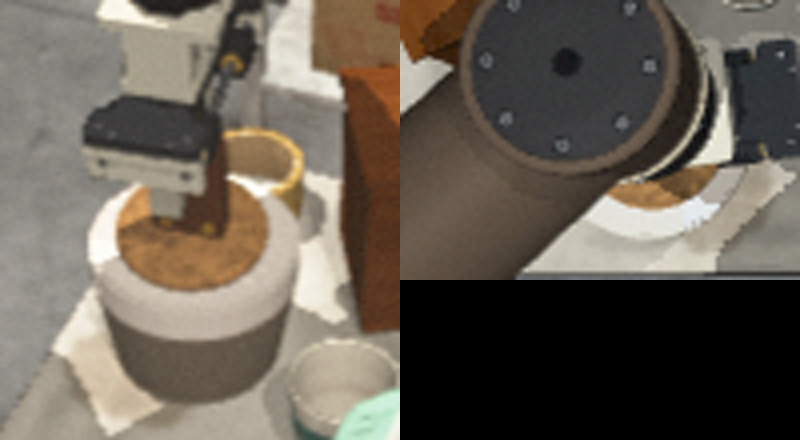

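Emit:
jog_arm:
  moves:
    - [[0,-0.2,-0.17],0,6]
    - [[0,-0.2,-0.17],0,6]
    - [[0,-0.1,-0.1],0,6]
    - [[0,0,0],0,6]

```text
time_s: 7.15
tcp_pos: [0.478, 0.1762, 0.2066]
eef_rot: [-180.0, 0.0, -173.0]
contact_force: [-0.3, 1.9, -0.1]
gripper_width: 0.06
gripper_force: 0.8
```

Emit:
jog_arm:
  moves:
    - [[0,-0.2,-0.17],0,6]
    - [[0,-0.1,-0.1],0,6]
    - [[0,0,0],0,6]

```text
time_s: 7.52
tcp_pos: [0.4784, 0.1735, 0.2092]
eef_rot: [180.0, 0.0, -173.0]
contact_force: [-0.3, 1.9, 0.2]
gripper_width: 0.0599
gripper_force: 0.8
```

Emit:
jog_arm:
  moves:
    - [[0,0.3,0.2],0,6]
    - [[0,0.3,0.2],0,6]
    - [[0,0.6,0.2],0,6]
    - [[0,0.7,0.2],0,6]
    - [[0,0.5,0.2],0,6]
    - [[0,0,0],0,6]

```text
time_s: 8.28
tcp_pos: [0.4752, 0.1975, 0.1988]
eef_rot: [-180.0, -0.0, -172.9]
contact_force: [-0.3, 0.0, -0.2]
gripper_width: 0.06
gripper_force: 0.0
```

```bash
python3 go.py;python3 look.py pics/s4.png
```

```text
t 8.28 pos [0.4752 0.1975 0.1988] rot [-1.7998e+02 -3.0000e-02 -1.7292e+02] F [-0.3  0.  -0.2] w 0.06 0.0 q [  44.    7.  -22.    0.  -62. -127.]
```

View pics/s4.png

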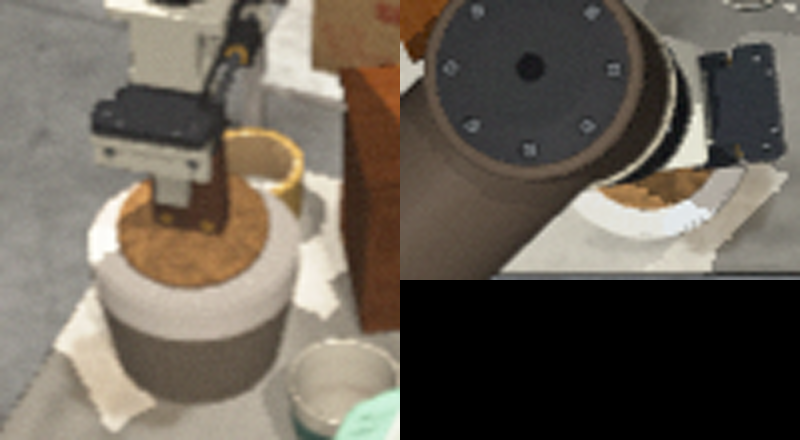

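Emit:
jog_arm:
  moves:
    - [[0,0.6,0.2],0,6]
    - [[0,0.6,0.2],0,6]
    - [[0,0.5,0.1],0,6]
    - [[0,0,0],0,6]

```text
time_s: 8.88
tcp_pos: [0.4732, 0.2144, 0.194]
eef_rot: [-180.0, -0.0, -172.9]
contact_force: [0.4, -0.8, -0.3]
gripper_width: 0.06
gripper_force: 0.3
```

Emit:
jog_arm:
  moves:
    - [[0,0.2,-0.17],0,6]
    - [[0,0.2,-0.17],0,6]
    - [[0,0.2,-0.17],0,6]
    - [[0,0,0],0,6]

```text
time_s: 9.38
tcp_pos: [0.4727, 0.2203, 0.1995]
eef_rot: [180.0, 0.0, -172.9]
contact_force: [1.0, -2.0, -0.3]
gripper_width: 0.06
gripper_force: 0.7
```

Emit:
jog_arm:
  moves:
    - [[0,0.2,-0.17],0,6]
    - [[0,0.2,-0.17],0,6]
    - [[0,0,0],0,6]

```text
time_s: 9.75
tcp_pos: [0.4722, 0.2242, 0.2029]
eef_rot: [180.0, 0.0, -172.9]
contact_force: [0.0, -2.3, -0.1]
gripper_width: 0.0601
gripper_force: 1.0
```

Emit:
jog_arm:
  moves:
    - [[0,0.2,-0.17],0,6]
    - [[0,0.2,-0.17],0,6]
    - [[0,0,0],0,6]

```text
time_s: 10.12
tcp_pos: [0.4719, 0.2286, 0.2064]
eef_rot: [180.0, 0.0, -172.9]
contact_force: [-0.4, -0.5, 0.2]
gripper_width: 0.06
gripper_force: 0.3
```

Emit:
jog_arm:
  moves:
    - [[0,0.2,-0.15],0,6]
    - [[0,0.2,-0.15],0,6]
    - [[0,0,0],0,6]

```text
time_s: 10.5
tcp_pos: [0.4712, 0.2323, 0.2093]
eef_rot: [180.0, 0.0, -172.9]
contact_force: [0.3, -0.7, 0.8]
gripper_width: 0.0602
gripper_force: 0.6
```

Emit:
jog_arm:
  moves:
    - [[0,0.2,-0.15],0,6]
    - [[0,0.1,-0.1],0,6]
    - [[0,0,0],0,6]

```text
time_s: 10.88
tcp_pos: [0.4707, 0.2351, 0.2116]
eef_rot: [180.0, 0.0, -172.9]
contact_force: [0.3, -0.9, -0.5]
gripper_width: 0.0598
gripper_force: 0.4
```

Emit:
jog_arm:
  moves:
    - [[0,-0.4,0.1],0,6]
    - [[0,-0.6,0.1],0,6]
    - [[0,-0.6,0],0,6]
    - [[0,-0.6,0],0,6]
    - [[0,0,0],0,6]

```text
time_s: 11.5
tcp_pos: [0.4735, 0.2127, 0.2097]
eef_rot: [180.0, 0.0, -173.0]
contact_force: [-0.0, -0.0, -0.2]
gripper_width: 0.0599
gripper_force: 0.0
```

```bash
python3 go.py 0.4728 0.2103 0.189;python3 look.py pics/s5.png
```

```text
t 11.5 pos [0.4735 0.2127 0.2097] rot [ 1.7999e+02  1.0000e-02 -1.7299e+02] F [-0.  -0.  -0.2] w 0.0599 0.0 q [  46.    7.  -20.    0.  -63. -129.]
shift cm [ 0.1  -0.23  2.07]
```

View pics/s5.png

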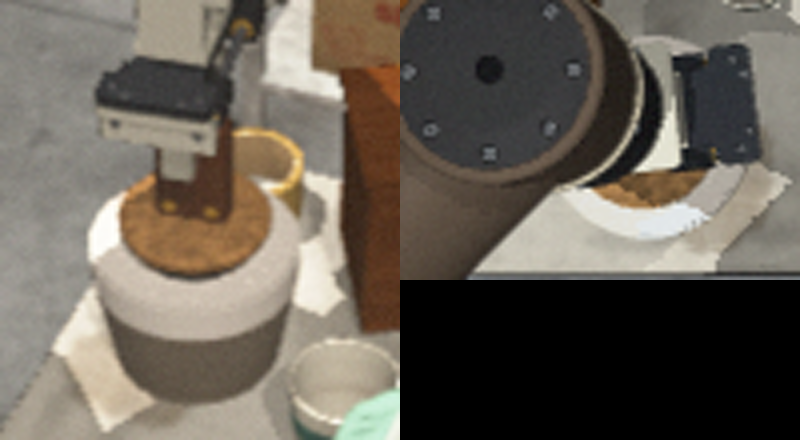

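Emit:
jog_arm:
  moves:
    - [[0,-0.2,1],0,6]
    - [[0,0,1],0,6]
    - [[0,0,0.7],0,6]
    - [[0,0,0],0,4]
    - [[0,0,0],0,3]
    - [[0,0,0],0,2]
    - [[0,0,0],0,1.5]
    - [[0,0,0],0,1.5]
    - [[0,0,0],0,1.5]
    - [[0,0,0],0,1.5]
  newtons: 25

```text
time_s: 12.85
tcp_pos: [0.4738, 0.2113, 0.1828]
eef_rot: [180.0, 0.0, -172.9]
contact_force: [-0.6, 0.4, 1.7]
gripper_width: 0.0238
gripper_force: 25.0
```

```bash
python3 go.py
```

```text
t 12.85 pos [0.4738 0.2113 0.1828] rot [ 1.7998e+02  3.0000e-02 -1.7295e+02] F [-0.6  0.4  1.7] w 0.0238 25.0 q [  46.    8.  -23.    0.  -60. -129.]
```

Emit:
jog_arm:
  moves:
    - [[0,0,-0.5],0,1.5]
    - [[0,0,-1],0,1.5]
    - [[0,0,-1.5],0,1.5]
    - [[0,0,-2],0,1.5]
    - [[0,0,-2],0,1.5]
    - [[0,0,-2],0,1.5]
    - [[0,0,-2],0,1.5]
    - [[0,0,-1],0,1.5]
    - [[0,0,0],0,1.5]
    - [[0,0,0],0,1.5]

```text
time_s: 14.1
tcp_pos: [0.4733, 0.2109, 0.3018]
eef_rot: [-180.0, -0.1, -173.0]
contact_force: [0.1, 0.3, -2.1]
gripper_width: 0.0237
gripper_force: 25.0
```

```bash
python3 go.py 0.483 -0.1415 0.30; python3 look.py pics/s6.png
```

```text
t 14.1 pos [0.4733 0.2109 0.3018] rot [-1.7997e+02 -7.0000e-02 -1.7296e+02] F [ 0.1  0.3 -2.1] w 0.0237 25.0 q [  46.    3.  -12.   -0.  -75. -129.]
shift cm [  3.35 -35.1    0.2 ]
```

View pics/s6.png

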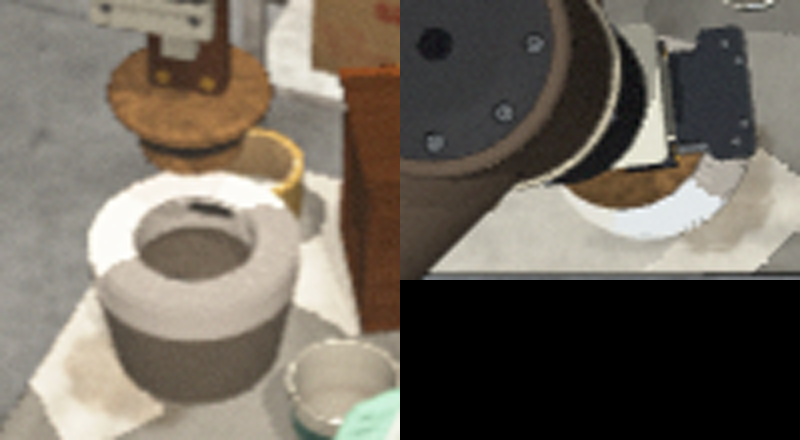

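Emit:
jog_arm:
  moves:
    - [[0.2,-1.5,0],0,1.5]
    - [[0.3,-3,0],0,1.5]
    - [[0.3,-3.5,0],0,1.5]
    - [[0.3,-3.5,0],0,1.5]
    - [[0.3,-3.5,0],0,1.5]
    - [[0.3,-3.5,0],0,1.5]
    - [[0.3,-3.5,0],0,1.5]
    - [[0.3,-3.5,0],0,1.5]
    - [[0.3,-3.5,0],0,1.5]
    - [[0.3,-3,0],0,1.5]
    - [[0.2,-2,0],0,1.5]
    - [[0.2,-1.1,0],0,1.5]

```text
time_s: 15.7
tcp_pos: [0.4833, -0.1426, 0.3023]
eef_rot: [-180.0, -0.0, -173.0]
contact_force: [0.2, 0.4, -2.2]
gripper_width: 0.024
gripper_force: 25.0
```

Emit:
jog_arm:
  moves:
    - [[0,0,3],0,1.5]
    - [[0,0,4],0,1.5]
    - [[0,0,4],0,1.5]
    - [[0,0,3],0,1.5]
    - [[0,0,2],0,1.5]
    - [[0,0,1],0,1.5]
    - [[0,0,0],0,1.5]
    - [[0,0,0],0,1.5]

```text
time_s: 16.7
tcp_pos: [0.4846, -0.1412, 0.1335]
eef_rot: [-180.0, 0.1, -172.9]
contact_force: [0.0, 0.1, -1.5]
gripper_width: 0.0243
gripper_force: 25.0
```

```bash
python3 go.py 0.483 -0.1415 0.108
python3 - <<'E'
from h import *
p=capture("scene");cv2.imwrite("pics/s7.png",cv2.resize(p["pixels"][200:320,140:260],None,fx=4,fy=4,interpolation=cv2.INTER_CUBIC))
ys,xs=np.where(regions_of(p,"cover")[0]["pixels"])
w=np.array([atz(p,c,.008)[:2] for c in zip(xs,ys)]);print("cover",cv2.minAreaRect((w*1000).astype(np.float32)))
s=get_state()["tcp_pos"]
R=[proj(p,[s[0]+.058*np.cos(a),s[1]+.058*np.sin(a),s[2]-.0928+.042]) for a in np.linspace(0,6.28,60)];R=np.array(R);print("rim underside predicted crop px",4*(R.min(0)-[140,200])+1.5,4*(R.max(0)-[140,200])+1.5)
R=np.array([proj(p,[s[0]+.036*np.cos(a),s[1]+.036*np.sin(a),s[2]-.0928]) for a in np.linspace(0,6.28,60)]);print("foot",4*(R.min(0)-[140,200])+1.5,4*(R.max(0)-[140,200])+1.5)
E
```

```text
t 16.7 pos [ 0.4846 -0.1412  0.1335] rot [-1.7998e+02  8.0000e-02 -1.7294e+02] F [ 0.   0.1 -1.5] w 0.0243 25.0 q [  6.   9. -28.   0. -53. -89.]
shift cm [ 0.16 -0.01  2.55]
cover ((483.32586669921875, -145.15277099609375), (158.69508361816406, 163.86334228515625), 21.62120246887207)
rim underside predicted crop px [119.90449011 156.7656431 ] [301.77079852 305.58972694]
foot [162.20486038 221.08865681] [272.10329853 312.56444219]
```

View pics/s7.png

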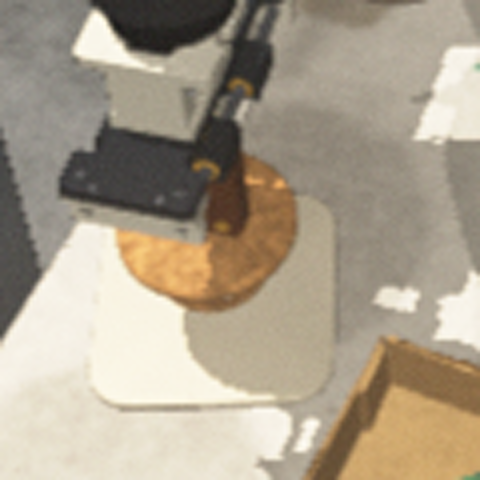

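Emit:
jog_arm:
  moves:
    - [[0.1,-0.05,1],0,1.5]
    - [[0,0,1],0,1.5]
    - [[0,0,0.6],0,1.5]
    - [[0,0,0.2],0,1.5]
    - [[0,0,0],0,1.5]

```text
time_s: 17.42
tcp_pos: [0.483, -0.1419, 0.1044]
eef_rot: [-180.0, -0.0, -173.0]
contact_force: [-0.3, -0.6, -2.0]
gripper_width: 0.024
gripper_force: 25.0
```

Emit:
jog_arm:
  moves:
    - [[0,0,0.1],0,1.5]
    - [[0,0,0.1],0,1.5]
    - [[0,0,0],0,1.5]

```text
time_s: 17.8
tcp_pos: [0.483, -0.1418, 0.1026]
eef_rot: [180.0, 0.0, -173.0]
contact_force: [-0.4, -0.8, -2.2]
gripper_width: 0.024
gripper_force: 25.0
```

Emit:
jog_arm:
  moves:
    - [[0,0,0.1],0,1.5]
    - [[0,0,0.1],0,1.5]
    - [[0,0,0],0,1.5]

```text
time_s: 18.18
tcp_pos: [0.483, -0.1418, 0.1005]
eef_rot: [-180.0, -0.0, -173.0]
contact_force: [0.3, -0.6, -2.3]
gripper_width: 0.024
gripper_force: 25.0
```

Emit:
jog_arm:
  moves:
    - [[0,0,0.1],0,1.5]
    - [[0,0,0],0,1.5]

```text
time_s: 18.42
tcp_pos: [0.4831, -0.1419, 0.1004]
eef_rot: [-180.0, 0.0, -172.9]
contact_force: [-2.2, 1.2, 6.9]
gripper_width: 0.0238
gripper_force: 25.0
```

Emit:
jog_arm:
  moves:
    - [[0,0,0.1],0,1.5]
    - [[0,0,0],0,1.5]

```text
time_s: 18.68
tcp_pos: [0.4832, -0.1419, 0.1003]
eef_rot: [-180.0, 0.0, -172.9]
contact_force: [-7.1, 3.1, 17.0]
gripper_width: 0.0238
gripper_force: 25.0
```

Touching (17 N); ease back to near zero, open, and rise.

Emit:
jog_arm:
  moves:
    - [[0,0,-0.15],0,1.5]
    - [[0,0,0],0,1.5]

```text
time_s: 18.92
tcp_pos: [0.4833, -0.1418, 0.1003]
eef_rot: [-180.0, 0.0, -172.9]
contact_force: [-1.3, 1.1, 4.2]
gripper_width: 0.0239
gripper_force: 25.0
```

Emit:
jog_arm:
  moves:
    - [[0,0,0],0,2.6]
    - [[0,0,0],0,3]
    - [[0,0,0],0,4.5]
    - [[0,0,0],0,6]
    - [[0,0,0],0,6]
    - [[0,0,0],0,6]

```text
time_s: 19.68
tcp_pos: [0.483, -0.1418, 0.1]
eef_rot: [180.0, -0.0, -173.0]
contact_force: [0.4, 0.5, -0.9]
gripper_width: 0.0593
gripper_force: 0.0
```

Emit:
jog_arm:
  moves:
    - [[0,0,-1],0,6]
    - [[0,0,-2],0,6]
    - [[0,0,-3],0,6]
    - [[0,0,-4],0,6]
    - [[0,0,-4],0,6]
    - [[0,0,-4],0,6]
    - [[0,-5,0],0,6]
    - [[0,-5,0],0,6]
    - [[0,-5,0],0,6]
    - [[0,-5,0],0,6]
    - [[0,0,0],0,6]
    - [[0,0,0],0,6]

```text
time_s: 21.18
tcp_pos: [0.5072, -0.3404, 0.2802]
eef_rot: [180.0, -0.0, -173.0]
contact_force: [0.4, 0.4, -0.1]
gripper_width: 0.0602
gripper_force: 0.0
```

```bash
python3 go.py
python3 - <<'E'
from h import *
p=capture("scene");q=capture("top")
a=cv2.resize(p["pixels"][200:320,140:260],None,fx=3,fy=3,interpolation=cv2.INTER_CUBIC)
b=cv2.resize(q["pixels"][170:270,140:360],None,fx=2,fy=2,interpolation=cv2.INTER_CUBIC)
o=np.zeros((360,800,3),np.uint8);o[:,:360]=a;o[:200,360:]=b;cv2.imwrite("pics/s8.png",o)
E
```

```text
t 21.18 pos [ 0.5072 -0.3404  0.2802] rot [ 1.7999e+02 -1.0000e-02 -1.7301e+02] F [ 0.4  0.4 -0.1] w 0.0602 0.0 q [-16.  13.  -3.  -0. -74. -67.]
```

View pics/s8.png

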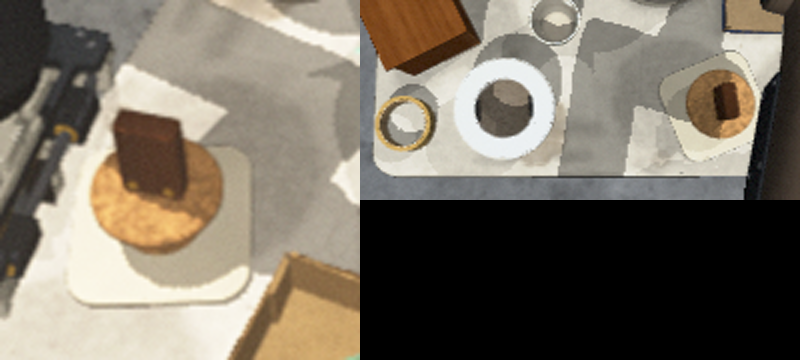

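```bash
python3 -c "
from plant import close_job;print(close_job())"
```

```text
the job is handed in; nothing more can be done
None
```

I rocked the stopper loose, far edge first and then the near edge, lifted it out, and set it upright and centred on the cream cover. I then let go and handed the job in at about 21 s; the judge's result was not shown.

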